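# Hang the menu frame on its two-hook stand

### The arm

A 7-joint arm with a two-finger parallel gripper is mounted at the origin on the work surface. World frame = base frame: x ahead of the robot, y to its left, z up, the work surface at z = 0. Lengths are in m, angles in rad, forces in N, time in s.
With the tool pointing down it reaches from about 0.4 to 0.9 m from the base axis. Payload 5.5 kg.
Tool frame: the origin (TCP) lies midway between the tips of the shut fingers; the grasp point (between the pads) lies 19 mm behind it (manip.grip_depth is the distance from the TCP to the grasp point, in m); z points along the fingers, y is the line along which they close (so a half turn about z gives the same grasp; the last joint's range is limited). The gripper opens to 92 mm and grips with 3 to 60 N. Pads are 19 mm wide; open, the fingers measure 130 mm over their backs; the gripper's body (75 mm by 190 mm) begins 47 mm behind the grasp point.
Start: joints at [1.378, 0.501, -0.427, 1.55, 0.221, 1.138, -0.21], TCP at [0.286, -0.584, 0.227] pointing down, gripper open.
Joint ranges: [-2.88, 2.88], [-0.31, 2.03], [-1.54, 1.56], [0.2, 2.42], [-1.41, 4.55], [0.19, 2.02], [-2.57, 2.57]. Speed limits (rad/s): [2.57, 2.57, 3.14, 3.14, 3.14, 3.14, 3.14].

### API

Orientations are given as a unit quaternion [x, y, z, w].
In Python, from bench import manip, effector, viewer gives the robot as it stands. Calls block until the motion is done:
- manip.move_pose(position, orientation): joint-space move of the TCP to a pose.
- manip.servo_line(position, ori=None, vel=0.15): straight line of the TCP; ori=None keeps the orientation; vel is the mean speed in m/s.
- manip.movej(angles): joint-space move.
- effector.open_jaws() and effector.close(f_grip=None): open the fingers fully, or close them until they stop; f_grip is the grip in N (None keeps the last).
- manip.sleep(seconds).
- manip.solve_ik(position, orientation): joint angles nearest the present ones, or None.
- viewer.get_image(name): name is "scene" or "top" or "wrist"; returns the picture (400x640x3 uint8, red, green, blue); there is no depth.
- viewer.get_calibration(name): a dict with "vfov" (degrees; the focal length in pixels is half the picture's height over the tangent of half this angle, whatever the lens; pixels are square), "cx", "cy" (the principal point, pixels), "eye" and "attitude" of the camera in the world. Camera axes: x right, y down, z forward; pixel columns grow to the right and rows downward; lengths in m; the calibration is good to about 2 mm. A picture is of the moment at which its call begins: read the wrist's pose just before it. get_calibration takes no time and is no camera call; for the wrist camera it gives the pose at the moment of the call.
A pose or a line that the arm cannot do raises manip.PlanningError and nothing moves.
- manip.hand_in(): hands the job in; it is judged then, once.
Readings, each from a call of its own:
- manip.current_clock(): time.
- manip.current_q(): joint angles.
- manip.current_joint_velocities(): joint speeds.
- manip.current_tau(): joint torques, N m.
- manip.current_tool_pos(): TCP position.
- manip.current_tcp_rot(): TCP orientation.
- manip.current_force(): force on the tool from outside, world axes, zero at the start.
- manip.current_wrist_torque(): the same for the moment, N m.
- manip.current_finger_gap(): finger opening in m.
- manip.current_gripper_force(): force on a finger pad.
Only numpy, scipy, OpenCV 4.12 (cv2) and the standard library are available. Lean on these libraries where they do the work, as an engineer would, in place of code of your own. Each camera call takes 0.05 s, during which the arm holds its last target. There are 200 camera calls.

### The job

Lift the wide menu frame straight up out of the wooden block and hang it on the two-post stand, both end pins fully down in their two hooks at once. The hooks' height is set by hand and they are not quite level, so lower it gently by feel without forcing or jamming it, and before you let go press down lightly so that you feel both hooks carrying it at the same time. Leave everything else where it is.

Things in the scene. Friction and masses are not known exactly. Their poses are not given: they have to be found in the camera images.
- rail_mid (a point): Centre of the aluminium top rail of the loose menu frame, where it is gripped. Rail: 310 mm long (y) x 22 high (z) x 14 thick (x); nothing stands within 60 mm of it at the start. The frame's lower edge is 216 mm below this point. Axes: x across the thickness, y along the rail, z up; front and back are alike. It stands upright in the block, leaning up to 2 degrees.
- pin_left (a point): Centre of the free length of the steel pin at the rail's +y end, 161 mm from rail_mid along the rail. Pin 8 mm in diameter, free for 12 mm from the rail's end to a round head 16 mm across and 4 mm thick. The hook plate goes between the rail's end and the head.
- pin_right (a point): The same pin at the rail's -y end.
- block: Fixed wooden menu block, 100 (x) x 260 (y) x 60 mm high, origin under its centre; three slots along y, 6 mm wide, at x = -30, 0 and +30 mm, floors 15 mm above the table (45 mm deep, open at both ends). The menu frame stands in the middle one.
- stand: Fixed stand: steel foot plate 100 (x) x 400 (y) x 8 mm, two 20 mm posts 322 mm apart at x = +42 mm, black clamp collars at their tops (168 mm up). A cross rail joins their inner tubes, so both hooks rise together; clamped, they stay put. Origin on the table midway between the hooks; x points from hooks to posts, y to the left hook, z up. Cross rail: 56 mm below the seats.
- seat_right (a point): The same point of the right (-y) hook. Each hook is a flat steel plate, 6 mm thick (y), reaching forward (-x) from its post and bent into a U open above, 16 mm wide inside (x). The front lip rises 21 mm over the hook's floor, its top 5 mm flared forward, and the plain back 32 mm. The pin drops in from above.
- seat_left (a point): Middle of the left (+y) hook: exact in plan, where a pin's centre comes to rest; its height (252 mm above the table) is only the middle of the clamps' range. The real seat, a pin's centre 4 mm above the hook's floor, is up to 15 mm higher or lower: both hooks share the cross rail's setting (11 mm up or down) and each is off by up to 3 mm of its own. Axes as the stand's.
- card_near: Bystander: small clear menu card, 120 wide x 70 high x 4 mm, standing in the block's slot at x = -30 mm; origin at the middle of its lower edge, 15 mm above the table (card top at 85 mm).
- card_far: Bystander: the same card in the slot at x = +30 mm.
- shaker: Bystander: glass salt shaker, 42 mm across and 65 mm high, in front of the stand; origin under its centre.
- punch: Bystander: three-hole paper punch, 62 x 270 x 44 mm, at the back; origin under its centre.
- scissors: Bystander: scissors lying flat behind, 180 mm long, 9 mm high.
- sauce: Bystander: sauce bottle, 58 mm across, 170 mm high, at the back.
- mug: Bystander: white mug, 80 mm across, 85 mm high, at the back.
- frame: The whole menu frame; origin at the middle of its lower edge. A clear A4 landscape pocket with a printed white sheet (297 wide x 207 high x 4 mm thick) under the aluminium rail, a steel pin at each end of the rail; 0.34 to 0.48 kg. Total width over the pin heads 342 mm. It stands in the middle slot of the block.

How it is judged:
On the way, in this order (a step that is already met when the one before it is completed fails the run):
1. the menu frame is lifted clear of the block, in the gripper (z of rail_mid in the frame of block above 0.276 m and contact force between the fingers and frame above 1 N), for 0.2 s.
2. with both pins in their hooks and the frame still held, it is pressed down so that the floor of each hook carries at least 3 N at the same time (((horizontal distance between pin_left and seat_left below 0.0085 m and horizontal distance between pin_right and seat_right below 0.0085 m) or (horizontal distance between pin_right and seat_left below 0.0085 m and horizontal distance between pin_left and seat_right below 0.0085 m)) and contact force between each of hook_floor_left, hook_floor_right and frame above 3 N and contact force between the fingers and frame above 1 N), for 0.2 s.
At the end, for the whole second after the job is handed in: Both pins rest on the floors of their hooks (each within 8.5 mm of its seat point in plan, each hook floor carrying more than 0.5 N), and the frame hangs free, within 0.1 rad of upright, released and at rest (under 30 mm/s) (((horizontal distance between pin_left and seat_left below 0.0085 m and horizontal distance between pin_right and seat_right below 0.0085 m) or (horizontal distance between pin_right and seat_left below 0.0085 m and horizontal distance between pin_left and seat_right below 0.0085 m)) and contact force between each of hook_floor_left, hook_floor_right and frame above 0.5 N and contact force between the fingers and frame below 0.1 N and linear speed of frame below 0.03 m/s and angle between rail_mid's own z axis and vertical below 0.1 rad); the robot touches nothing.
It fails at once if the frame is forced against the stand with more than 22 N in all (contact force between stand and frame above 22 N).
It fails at once if a bystander is moved by more than 20 mm (distance of any of card_near, card_far, shaker, punch, scissors, sauce, mug from where it was at the start of the episode above 0.02 m).
It also fails if it takes over 64 s, if anything falls off the work surface, if the arm or the gripper's body presses on something with over 40 N, if the wrist force passes 120 N, or if a joint passes its speed limit or range.

## Working session

There is one attempt and no reset: what is moved stays moved. The work goes in short steps, each a Python script; the robot and the scene stay as the last script left them, time stands still between calls to the robot, and variables do not carry over. Pictures are saved under pics/ and viewed, at most 10 in all, crops included, and the job is handed in when it is done.

```bash
ls; mkdir -p pics; cat > h.py <<'E'
import numpy as np, cv2
from scipy.spatial.transform import Rotation as R
from bench import manip, effector, viewer
def cam(n):
    c=viewer.get_calibration(n); f=200/np.tan(np.radians(c['vfov'])/2)
    a=np.array(c['attitude'],float); M=a if a.shape==(3,3) else R.from_quat(a).as_matrix()
    return f,c['cx'],c['cy'],np.array(c['eye']),M
def ray(k,u,v):
    f,cx,cy,e,M=k; d=M@np.array([(u-cx)/f,(v-cy)/f,1]); return e,d
def onplane(k,u,v,z):
    e,d=ray(k,u,v); return e+d*(z-e[2])/d[2]
def proj(k,p):
    f,cx,cy,e,M=k; q=M.T@(np.array(p)-e); return np.array([cx+f*q[0]/q[2],cy+f*q[1]/q[2]])
def snap(n,name,scale=1):
    k=cam(n); im=viewer.get_image(n); cv2.imwrite('pics/'+name,im[:,:,::-1]); return k,im
E
python3 - <<'E'
from h import *
for n in('scene','top'):
    k,im=snap(n,n+'0.png'); print(n,viewer.get_calibration(n)); print(k[4])
print(manip.current_tcp_rot(),manip.current_clock())
E
```

```text
pics
scene {'vfov': 52.457599685978934, 'cx': 316.4367238641829, 'cy': 198.69397282652073, 'eye': array([ 1.29789792, -0.26079285,  0.75551862]), 'attitude': array([ 0.72999093,  0.52976351, -0.24490818, -0.35564568])}
[[ 0.31874121  0.59924403 -0.73437772]
 [ 0.94764619 -0.18573354  0.25974941]
 [ 0.01925471 -0.77872308 -0.62707226]]
top {'vfov': 56.80165550809733, 'cx': 322.5484513485655, 'cy': 207.07459193256696, 'eye': array([ 4.90271986e-01, -2.13761482e-04,  1.05827433e+00]), 'attitude': array([ 0.71295808, -0.69975955,  0.03787767, -0.02434397])}
[[ 0.01780371 -0.99595427  0.08808024]
 [-0.99964264 -0.01948789 -0.01829806]
 [ 0.01994053 -0.08772299 -0.99594531]]
[ 9.74139247e-01  2.25946677e-01 -1.80240245e-04 -8.90920186e-04] 0.1
```

View pics/scene0.png

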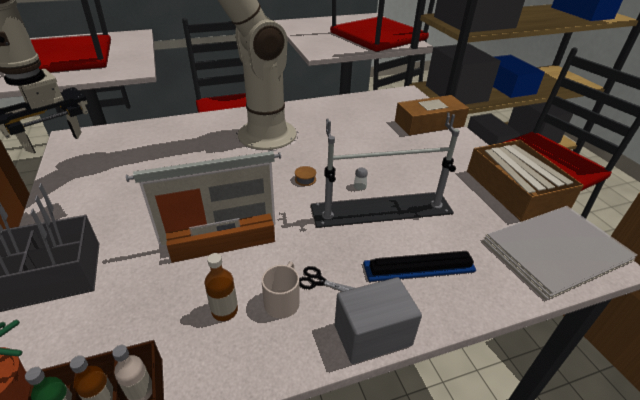

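View pics/top0.png

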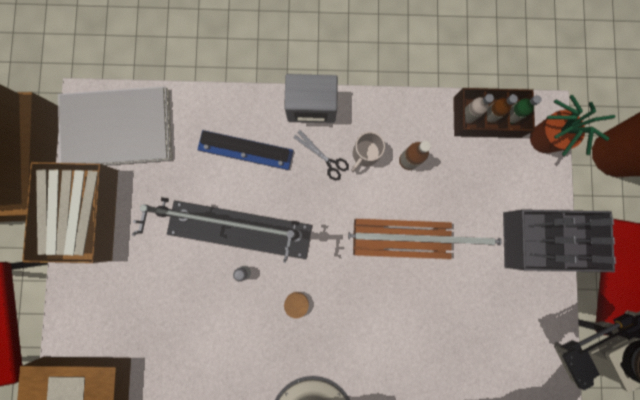

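The scene view shows the frame in the block, with its rail running from about (130,176) to (278,156), and the stand with hooks at about (328,125) and (452,118). In the top view the rail runs (350,236)–(500,242) and the hooks are near (140,215) and (290,245). I'll enlarge the top view around both.

```bash
python3 - <<'E'
from h import *
im=cv2.imread('pics/top0.png')
a=cv2.resize(im[190:270,125:325],None,fx=4,fy=4,interpolation=cv2.INTER_CUBIC)
b=cv2.resize(im[205:270,330:530],None,fx=4,fy=4,interpolation=cv2.INTER_CUBIC)
cv2.imwrite('pics/z1.png',np.vstack([a,b]))
k=cam('top')
for u,v in((350,236),(500,242)):print(onplane(k,u,v,.231))
for u,v in((143,210),(290,242)):print(onplane(k,u,v,.252))
E
```

```text
[ 0.49978604 -0.07788541  0.231     ]
[ 0.49241775 -0.41583942  0.231     ]
[0.54760734 0.37379068 0.252     ]
[0.48423831 0.05414881 0.252     ]
```

View pics/z1.png

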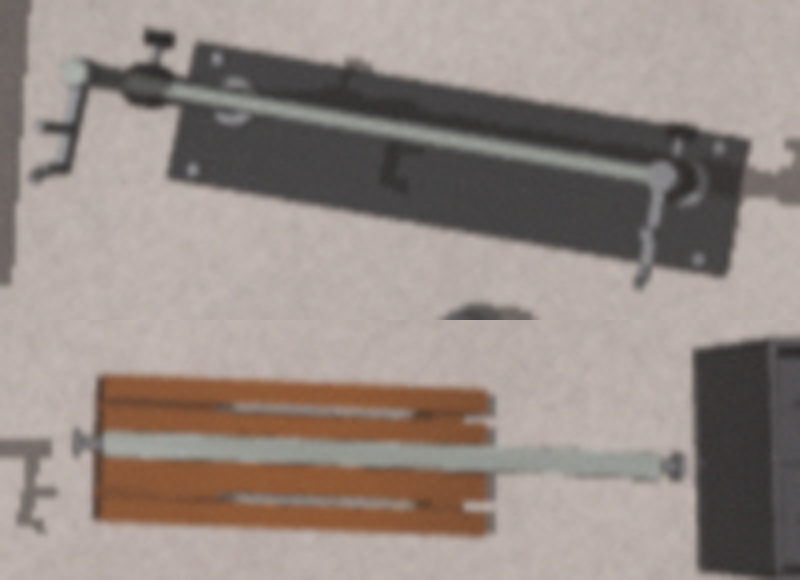

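The enlarged view shows the left hook's U around zoom (70,150), px (142,227), and the right one's around zoom (645,235), px (286,249). The pin heads are at zoom (80,443) and (675,466), and the stand is yawed about -10°. Next I'll take wrist views over the stand and the rail.

```bash
cat >> h.py <<'E'
def ori(yaw,s=1):
    # tool z down, tool y along s*x of a frame yawed by yaw
    x=np.array([np.cos(yaw),np.sin(yaw),0]); y=s*x; z=np.array([0,0,-1.]); 
    return R.from_matrix(np.c_[np.cross(y,z),y,z]).as_quat()
E
python3 - <<'E'
from h import *
k=cam('top')
L=onplane(k,142.5,227.5,.252);Rr=onplane(k,286,249,.252); print(L,Rr,np.linalg.norm(L-Rr))
d=L-Rr; yaw=np.arctan2(-d[0],d[1]); print(yaw); C=(L+Rr)/2
for s in(1,-1):
    for p,y in((C+[0,0,.2],yaw),(C+[0,0,.0],yaw),(np.array([.496,-.247,.21]),-.022),(np.array([.496,-.247,.5]),-.022)):
        print(s,manip.solve_ik(p,ori(y,s)))
E
```

```text
[0.50975305 0.37258708 0.252     ] [0.46901694 0.06240083 0.252     ] 0.3128497071099039
-0.13058062837682266
1 [ 0.52244717  0.34128747 -1.29262067  1.48148508  0.32767548  1.56330149
 -0.88721639]
1 [ 0.4937301   0.55429914 -1.29384816  1.79443752  0.56583243  1.2356527
 -1.09094594]
1 [ 1.04840679  0.42538434 -0.80361181  1.80311092  0.34739048  1.06047568
  0.09440001]
1 [ 1.12837093  0.26047619 -0.91920581  1.34322048  0.20668973  1.63669096
  0.21759014]
-1 [ 0.52244717  0.34128747 -1.29262067  1.48148508  0.32767548  1.56330149
  2.25437626]
-1 [ 0.4937301   0.55429914 -1.29384816  1.79443752  0.56583243  1.2356527
  2.05064671]
-1 [-0.5156946   0.71993045  1.35984947  1.8515914  -0.75573426  1.22281494
 -2.07502687]
-1 [-0.42922959  0.25979967  1.08977083  1.3920041  -0.23010498  1.6257331
 -2.53005048]
```

```bash
python3 - <<'E'
from h import *
manip.move_pose([.496,-.247,.40],ori(-.022)); k,im=snap('wrist','w_rail.png'); print(k)
manip.move_pose([.489,.217,.50],ori(-.15)); k1,im1=snap('wrist','w_st.png'); print(k1, manip.current_clock())
cv2.imwrite('pics/w2.png',cv2.resize(np.vstack([im,im1])[:,:,::-1],(480,600)))
np.save('k.npy',np.array([k,k1],dtype=object))
E
```

```text
(np.float64(317.0011494671403), 319.22739047601, 196.08740761429192, array([ 0.49830169, -0.17213377,  0.55641602]), array([[ 0.99968411, -0.0235877 , -0.00867784],
       [-0.02507475, -0.95958003, -0.28031666],
       [-0.00171505,  0.28044571, -0.95986836]]))
(np.float64(317.0011494671403), 319.22739047601, 196.08740761429192, array([0.50251529, 0.29177536, 0.65684743]), array([[ 9.88524337e-01, -1.44716128e-01, -4.33229445e-02],
       [-1.51059210e-01, -9.48628859e-01, -2.78000725e-01],
       [-8.66206953e-04,  2.81354812e-01, -9.59603418e-01]])) 3.525
```

View pics/w2.png

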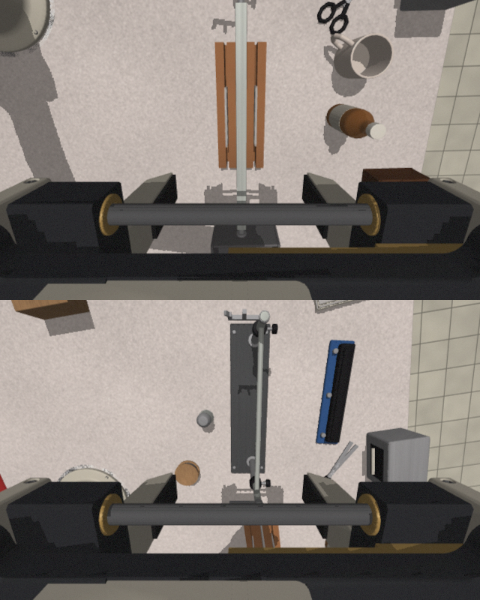

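The top half shows the rail running vertically at full-image column ~320, with both heads near rows 0 and 310. The bottom half shows the stand's left hook near full-image (308,18) and the right one just above the gripper bar. I'll take closer looks at each hook.

```bash
python3 - <<'E'
from h import *
out=[];ks=[]
for n,p in(('hl',[.485,.285,.43]),('hr',[.45,-.03,.43])):
    manip.move_pose(p,ori(-.15)); k,im=snap('wrist',n+'.png'); ks.append(k)
    c=proj(k,[.51,.373,.252] if n=='hl' else [.469,.06,.252]); print(c)
    u,v=int(c[0]),int(c[1]); u0,v0=max(u-75,0),max(v-75,0); print(u0,v0)
    out.append(cv2.resize(im[v0:v0+150,u0:u0+150,::-1],(400,400),interpolation=cv2.INTER_CUBIC))
    out[-1]=cv2.copyMakeBorder(out[-1],0,0,0,0,0)
cv2.imwrite('pics/hooks.png',np.hstack(out)); np.save('k2.npy',np.array(ks,dtype=object))
E
```

```text
[330.19099225  88.71618363]
255 13
[323.15739465  88.66627369]
248 13
```

View pics/hooks.png

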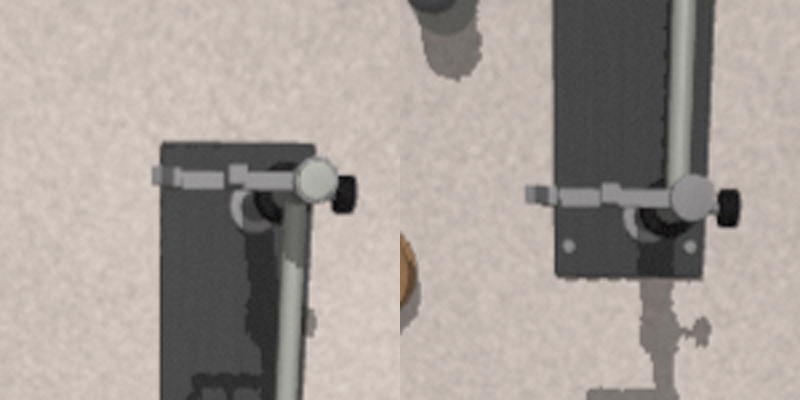

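The left U's floor centre is at zoom (202,180), px (330.9,80.5). The right one's is at zoom (580,198), px (315.5,87.2). Both floors measure about 16 mm, as they should. Now I'll turn these into seat positions and locate the rail.

```bash
python3 - <<'E'
from h import *
kl,kr=[tuple(a) for a in np.load('k2.npy',allow_pickle=True)]
for z in(.238,.248,.258):
    L=onplane(kl,330.9,80.5,z);Rr=onplane(kr,315.5,87.2,z);d=L-Rr
    print(z,L,Rr,np.linalg.norm(d),np.arctan2(-d[0],d[1]))
k=tuple(np.load('k.npy',allow_pickle=True)[0]); im=cv2.imread('pics/w_rail.png')
hsv=cv2.cvtColor(im,cv2.COLOR_BGR2HSV)
P=[]
for v in range(10,225,5):
    r=im[v,290:350].astype(int); m=(r[:,0]>=r[:,2]-2)&(r.sum(1)>380)   # grey/greenish vs pink table/orange block
    c=np.flatnonzero(m)
    if len(c)>4: P.append([v,290+c.min(),290+c.max()])
P=np.array(P); print(P[::6].tolist())
W=np.array([onplane(k,(a+b)/2,v,.242) for v,a,b in P]); pf=np.polyfit(W[:,1],W[:,0],1); print('x(y)',pf,'yaw',-np.arctan(pf[0]), np.abs(np.polyval(pf,W[:,1])-W[:,0]).max())
kt=cam('top')
A=onplane(kt,330+80/4,205+(443-320)/4,.231);B=onplane(kt,330+675/4,205+(466-320)/4,.231);print(A,B,np.linalg.norm(A-B))
cv2.imwrite('pics/wr.png',np.hstack([cv2.resize(im[0:60,280:360],(400,300)),cv2.resize(im[260:330,280:360],(400,350))[:300]]))
E
```

```text
0.238 [0.51235792 0.3813819  0.238     ] [0.46155822 0.06317723 0.238     ] 0.3222341119932475 -0.15830885528494126
0.248 [0.51193769 0.3807946  0.248     ] [0.46159165 0.06270823 0.248     ] 0.32204605931913166 -0.156975700976773
0.258 [0.51151746 0.3802073  0.258     ] [0.46162508 0.06223923 0.258     ] 0.32185857968585674 -0.15564099119411304
[]Traceback (most recent call last):
  File "<stdin>", line 14, in <module>
IndexError: too many indices for array: array is 1-dimensional, but 2 were indexed
```

```bash
python3 - <<'E'
from h import *
k=tuple(np.load('k.npy',allow_pickle=True)[0]); im=cv2.imread('pics/w_rail.png')
print(im[100,308:334].tolist())
P=[]
for v in range(30,225,5):
    r=im[v,300:345].astype(int); m=(r[:,1]>=r[:,2])&(r.sum(1)>300)
    c=np.flatnonzero(m)
    if len(c)>4: P.append([v,300+c.min(),300+c.max()])
P=np.array(P); print(P[::6].tolist())
if len(P):
    W=np.array([onplane(k,(a+b)/2,v,.242) for v,a,b in P]); pf=np.polyfit(W[:,1],W[:,0],1); print('x(y)',pf,'yaw',-np.arctan(pf[0]), np.abs(np.polyval(pf,W[:,1])-W[:,0]).max())
kt=cam('top')
A=onplane(kt,330+80/4,205+(443-320)/4,.231);B=onplane(kt,330+675/4,205+(466-320)/4,.231);print(A,B,np.linalg.norm(A-B))
cv2.imwrite('pics/wr.png',np.hstack([cv2.resize(im[0:60,280:360],(400,300)),cv2.resize(im[270:330,280:360],(400,300))]))
E
```

```text
[[66, 98, 145], [68, 101, 147], [69, 100, 147], [67, 98, 145], [66, 97, 146], [70, 98, 139], [114, 126, 138], [170, 179, 176], [172, 178, 175], [172, 181, 179], [174, 181, 180], [173, 182, 179], [173, 180, 178], [169, 177, 175], [165, 174, 171], [165, 173, 172], [169, 176, 173], [171, 178, 176], [174, 181, 179], [168, 175, 174], [141, 148, 155], [62, 88, 128], [67, 99, 147], [67, 97, 146], [65, 96, 145], [68, 99, 146]]
[[30, 314, 328], [60, 315, 327], [90, 315, 327], [120, 315, 327], [150, 315, 327], [180, 316, 327], [210, 316, 326]]
x(y) [0.02100202 0.5030649 ] yaw -0.02099892861452669 0.00041540209489770996
[ 0.50034279 -0.07787913  0.231     ] [ 0.49348763 -0.413029    0.231     ] 0.3352199657181249
```

View pics/wr.png

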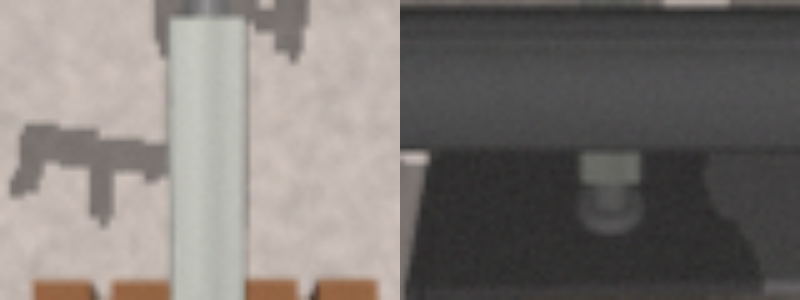

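The rail's +y end is at row 3.6 and its -y end is at row 307, both near column 321.5. I'll compute rail_mid from these and then go and grip.

```bash
python3 - <<'E'
from h import *
k=tuple(np.load('k.npy',allow_pickle=True)[0])
A=onplane(k,321.4,3.6,.242);B=onplane(k,321.9,307,.242);M=(A+B)/2;print(A,B,np.linalg.norm(A-B),M)
x=.021*M[1]+.50306; print('x',x)
g=manip.grip_depth
if abs(np.linalg.norm(A-B)-.31)<.006:
    o=ori(-.021)
    manip.move_pose([x,M[1],.32],o)
    manip.servo_line([x,M[1],.231-g],vel=.1)
    f0=manip.current_force(); effector.close(40); manip.sleep(.3)
    print(manip.current_tool_pos(),manip.current_finger_gap(),manip.current_gripper_force(),f0,manip.current_force(),manip.current_wrist_torque(),manip.current_clock())
E
```

```text
[ 0.50177821 -0.08806619  0.242     ] [ 0.49519953 -0.39698064  0.242     ] 0.3089844952439747 [ 0.49848887 -0.24252341  0.242     ]
x 0.49796700835210994
[ 0.49789962 -0.24250677  0.21217851] 0.013507868034100003 40.000258684158325 [0.98161846 0.3469346  0.55561719] [0.17489444 0.09222086 0.0363531 ] [-0.00640647  0.06267718 -0.01484452] 8.9917
```

```bash
python3 - <<'E'
from h import *
p=manip.current_tool_pos()
manip.servo_line([p[0],p[1],.30],vel=.06)
print(manip.current_force(),manip.current_wrist_torque(),manip.current_finger_gap())
manip.servo_line([p[0],p[1],.535],vel=.15)
o=ori(-.157)
print(manip.solve_ik([.4868,.2217,.535],o))
manip.move_pose([.4868,.2217,.535],o); manip.sleep(.4)
k,im=snap('wrist','held.png'); print(manip.current_force(),manip.current_wrist_torque(),manip.current_tool_pos(),manip.current_clock())
np.save('k3.npy',np.array([k,k],dtype=object))
T=R.from_quat(manip.current_tcp_rot()).as_matrix();t=manip.current_tool_pos()
for s in(155,-155): print(proj(k,t+T@np.array([-s/1000,0,-.030])))
cv2.imwrite('pics/held2.png',im[:,240:400,::-1])
E
```

```text
[-0.03246269 -0.55434973 -3.59836998] [-0.01962341 -0.11936951 -0.02607218] 0.013656140189273877
[ 0.36756689  0.25765056 -1.0879304   1.30489862  0.22994031  1.71120383
 -0.8306823 ]
[ 0.08800659  0.60981595 -3.43787348] [ 0.00942105 -0.02880247 -0.03495635] [0.48691373 0.22149759 0.53495124] 14.475
[317.37564356 512.44133044]
[ 316.24157535 -153.14703757]
```

View pics/held2.png

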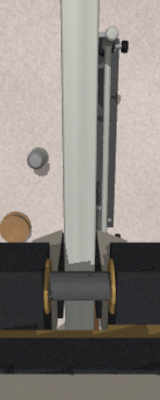

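The held rail is straight and centred in the wrist view, around column 320. Next is a guarded descent to just above the hooks, then a check of the pins against the hooks from the fixed cameras.

```bash
python3 - <<'E'
from h import *
g=manip.grip_depth; f0=manip.current_force()
for z in(.45,.40,.36,.335,.318):
    manip.servo_line([.4868,.2217,z-g],vel=.12)
    f=manip.current_force()-f0
    if np.abs(f).max()>3: print('contact',z,f);break
manip.sleep(.2); print(f,manip.current_tool_pos(),manip.current_clock())
t=manip.current_tool_pos();T=R.from_quat(manip.current_tcp_rot()).as_matrix(); out=[]
for n in('top','scene'):
    k,im=snap(n,n+'1.png'); 
    for s in(1,-1):
        c=proj(k,t+T@np.array([-s*.161,0,-g])); u0,v0=int(c[0])-30,int(c[1])-22
        cr=cv2.resize(im[v0:v0+45,u0:u0+60,::-1],(400,300),interpolation=cv2.INTER_CUBIC)
        q=tuple(int(a) for a in (c-[u0,v0]+.5)*6.667); cv2.drawMarker(cr,q,(0,0,255),0,12,1); out.append(cr); print(n,s,c,u0,v0)
cv2.imwrite('pics/chk.png',np.vstack([np.hstack(out[:2]),np.hstack(out[2:])]))
E
```

```text
[-0.80107937 -0.77795517  0.58672317] [0.48712751 0.22202034 0.29995053] 17.3917
top 1 [282.96810374 253.42916711] 252 231
top -1 [122.5543757  225.04140282] 92 203
scene 1 [329.78861879 106.44258896] 299 84
scene -1 [455.83554856  98.97590707] 425 76
```

View pics/chk.png

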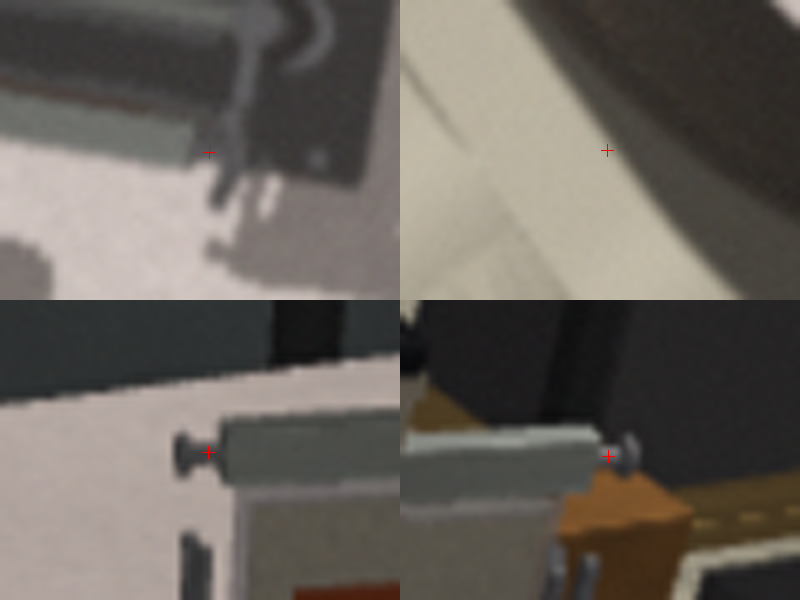

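The scene crops (bottom row) show both pins within about 1 mm of the predicted marks at zoom (208,453) and (608,456), so the frame is level in the hand and sits above the hooks. The top-left crop shows the right pin beside its hook. Now I'll lower it by feel.

```bash
cat >> h.py <<'E'
def ft():
    F=[];M=[]
    for _ in range(4):
        F.append(manip.current_force());M.append(manip.current_wrist_torque());manip.sleep(.01)
    c=np.array([np.cos(-.157),np.sin(-.157),0]);y=np.array([-c[1],c[0],0]);B=np.array([c,y,[0,0,1]])
    return B@np.mean(F,0),B@np.mean(M,0)   # in stand axes
E
python3 - <<'E'
from h import *
kt=cam('top');print('seatR in top',proj(kt,[.4616,.0627,.248]),'L',proj(kt,[.5119,.3808,.248]),'seen 286.2,248.8')
manip.sleep(.3); f0,m0=ft(); np.save('b.npy',[f0,m0]); print(f0,m0)
g=manip.grip_depth; z=.318
while z>.234:
    z-=.001; manip.servo_line([.4868,.2217,z-g],vel=.02)
    f,m=ft(); df=f-f0;dm=m-m0
    if abs(df[0])>2.5 or abs(df[1])>2.5 or df[2]>1.5: break
    if round(z*1000)%8==0: print(round(z,3),df.round(2),dm.round(3))
print('stop',z,df,dm,manip.current_tool_pos(),manip.current_clock())
E
```

```text
seatR in top [285.91604953 252.38660824] L [139.59721509 226.49931184] seen 286.2,248.8
[-0.39985506  0.00373861 -3.28640782] [ 0.00650775 -0.09512176  0.0109836 ]
0.312 [-0.04 -0.32 -0.37] [ 0.016  0.016 -0.013]
0.304 [ 0.63  0.11 -0.24] [-0.031 -0.001  0.006]
0.296 [ 0.26  0.14 -0.64] [-0.024  0.021 -0.014]
0.288 [-0.11  0.14 -0.57] [ 0.011  0.019 -0.009]
0.28 [ 0.54  0.11 -0.64] [ 0.022  0.027 -0.009]
0.272 [ 0.56  0.07 -0.42] [-0.008  0.003 -0.012]
0.264 [ 0.44 -0.07 -0.29] [-0.018  0.011 -0.021]
stop 0.25599999999999995 [0.57740475 0.34383126 1.91403048] [-0.34252233  0.02044543 -0.0150712 ] [0.48689849 0.22180969 0.23739992] 35.3917
```

```bash
python3 - <<'E'
from h import *
f0,m0=np.load('b.npy'); g=manip.grip_depth
x=np.array([np.cos(-.157),np.sin(-.157),0]); ys=np.array([-x[1],x[0],0])
C=np.array([.4868,.2217]); q0=R.from_quat(ori(-.157))
zp=[.256,.256]  # left, right pin heights
def go(v=.01):
    zl,zr=zp; th=(zl-zr)/.322; mid=(zl+zr)/2
    q=R.from_rotvec(x*th)*q0
    p=np.array([C[0],C[1],mid])+q.as_matrix()[:,2]*g   # TCP ahead of grasp point
    manip.servo_line(p,q.as_quat(),vel=v)
    f,m=ft(); df=f-f0;dm=m-m0; s=dm[0]/.322; L,Rr=df[2]/2+s,df[2]/2-s
    print(np.array(zp).round(4),'L',L.round(2),'R',Rr.round(2),'xy',df[:2].round(2),round(manip.current_clock(),2)); return L,Rr,df
for i in range(40):
    L,Rr,df=go()
    if L+Rr>17 or np.abs(df[:2]).max()>5: print('halt');break
    if L>4.5 and Rr>4.5: print('pressed');break
    if manip.current_clock()>52: print('time');break
    if L<1.2: zp[0]-=.0008
    elif Rr<1.2: zp[1]-=.0004
    else:
        if L<4.8: zp[0]-=.0003
        if Rr<4.8: zp[1]-=.0003
    if Rr>6: zp[1]+=.0003
    if L>7: zp[0]+=.0003
if L>4.5 and Rr>4.5:
    manip.sleep(.5); f,m=ft(); print(f-f0,m-m0)
E
```

```text
[0.256 0.256] L 0.16 R 2.15 xy [0.9  0.72] 35.67
[0.2552 0.256 ] L 0.15 R 2.07 xy [0.77 0.83] 35.96
[0.2544 0.256 ] L 1.64 R 4.48 xy [-0.56 -0.51] 36.24
[0.2541 0.2557] L 2.75 R 6.11 xy [-1.21 -1.  ] 36.52
[0.2538 0.256 ] L 3.04 R 5.97 xy [-1.34 -0.69] 36.81
[0.2535 0.256 ] L 3.47 R 6.64 xy [-1.5  -1.38] 37.09
[0.2532 0.2563] L 3.66 R 6.44 xy [-1.28 -1.2 ] 37.38
[0.2529 0.2566] L 3.67 R 6.14 xy [-1.75 -1.64] 37.66
[0.2526 0.2569] L 3.56 R 5.85 xy [-2.13 -1.41] 37.94
[0.2523 0.2569] L 4.34 R 6.54 xy [-1.8  -1.38] 38.23
[0.252  0.2572] L 4.19 R 6.09 xy [-1.91 -2.54] 38.51
[0.2517 0.2575] L 4.28 R 6.01 xy [-1.88 -2.84] 38.79
[0.2514 0.2578] L 4.61 R 5.83 xy [-1.79 -2.29] 39.08
pressed
[-2.0804345  -2.19931279  9.77409034] [-0.18508228  0.4920857   0.04615763]
```

```bash
python3 - <<'E'
from h import *
f0,m0=np.load('b.npy'); p=manip.current_tool_pos()
def rep(t):
    f,m=ft();df=f-f0;dm=m-m0;a=(dm[0]-.236*df[1]); print(t,df.round(2),'L/R wristref',df[2]/2+a/.322,df[2]/2-a/.322,'tcpref',df[2]/2+dm[0]/.322,df[2]/2-dm[0]/.322,manip.current_clock()); return df
z=p[2]
for i in range(4):
    z-=.0003; manip.servo_line([p[0],p[1],z],vel=.01); df=rep('press')
    if df[2]>12: break
manip.sleep(.4); rep('hold')
manip.servo_line([p[0],p[1],p[2]+.0005],vel=.01); rep('eased')
effector.open_jaws(); manip.sleep(.2); print(manip.current_finger_gap(),manip.current_force())
manip.servo_line([p[0],p[1],p[2]+.10],vel=.1)
q=manip.current_tool_pos(); manip.servo_line([q[0],q[1],q[2]+.12],vel=.2)
manip.sleep(.5); k,im=snap('scene','end.png'); print(manip.current_clock(),manip.current_force())
cv2.imwrite('pics/end2.png',cv2.resize(im[80:240,280:490,::-1],(788,600)))
E
```

```text
press [-1.43 -1.78  9.21] L/R wristref 5.360864659681944 3.8458073638251005 tcpref 4.053873703302886 5.152798320204158 39.8917
press [-2.39 -3.03 11.31] L/R wristref 6.969151602827901 4.3434388659328595 tcpref 4.751017595917858 6.561572872842902 40.175
press [-3.24 -3.84 12.48] L/R wristref 7.830816694904768 4.6461601974072275 tcpref 5.016759682209866 7.46021721010213 40.4583
hold [-3.05 -3.77 12.47] L/R wristref 7.750192253723787 4.717548347871366 tcpref 4.9877420085328685 7.479998593062285 40.8917
eased [-0.32 -0.37  2.48] L/R wristref 2.2112699663126585 0.26394613629242525 tcpref 1.9416808038640285 0.5335352987410552 41.2167
0.09191470440232204 [ 0.05364862  0.09773771 -0.21570556]
45.15 [-0.029011   -0.37060312 -0.12469277]
```

View pics/end2.png

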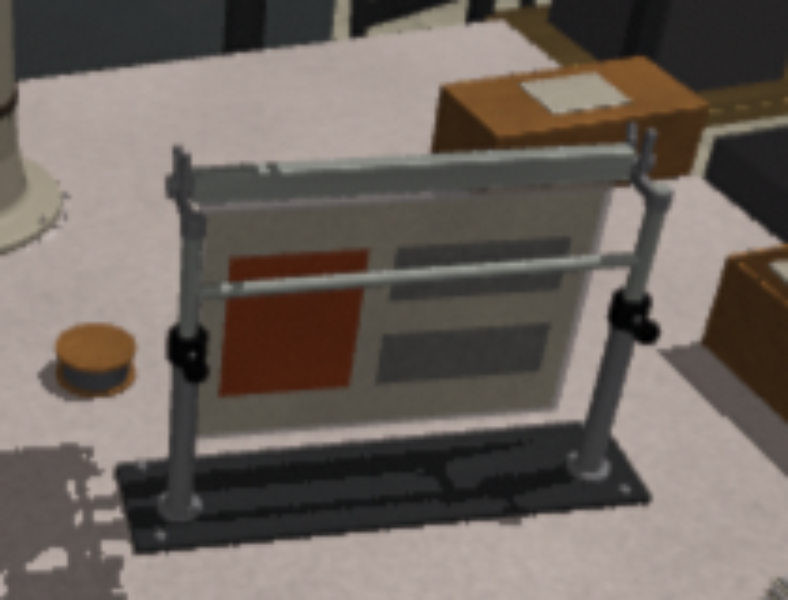

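The frame hangs with both pins in the hooks, at zoom (182,185) and (640,165). It's upright, and the gripper is clear of it.

```bash
python3 -c "
from h import *
print(manip.hand_in())"
```

```text
the job is handed in; nothing more can be done
None
```

The frame is hung with both pins in their hooks, was pressed to an estimated 4.6–7.8 N on each hook before release, and the job was handed in at about 45 s of the 64 s; no verdict came back.

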